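Open the ware carrier's gate and hold it

ROBOT

A 6-joint arm with a two-finger parallel gripper is mounted at the origin on the work surface. World frame = base frame: x ahead of the robot, y to its left, z up, the work surface at z = 0. Lengths are in m, angles in rad, forces in N, time in s.
With the tool pointing down it reaches from about 0.35 to 0.775 m from the base axis. Payload 7.3 kg.
Tool frame: the origin (TCP) lies between the finger pads, 19 mm behind the fingertips; this is the grasp point; z points along the fingers, y is the line along which they close (so a half turn about z gives the same grasp; the last joint's range is limited). The gripper opens to 92 mm and grips with 3 to 60 N. Pads are 19 mm wide; open, the fingers measure 130 mm over their backs; the gripper's body (75 mm by 190 mm) begins 47 mm behind the grasp point.
Start: joints at [1.02, 0.342, 1.524, -0, 1.275, -0.146], TCP at [0.207, 0.483, 0.246] pointing down, gripper open.
Joint ranges: [-2.53, 2.53], [-0.77, 2.02], [0.04, 2.7], [-1, 4.14], [0.28, 2.66], [-3.11, 3.11]. Speed limits (rad/s): [2.57, 2.57, 3.14, 3.14, 3.14, 3.14].

INTERFACE

Orientations are given as [roll, pitch, yaw] about the fixed x, y, z axes, in that order (R = Rz(yaw) Ry(pitch) Rx(roll)).
In Python, from cell import observe, read_camera, get_calibration, hand_in, search_frame gives the robot as it stands.
- The arm moves only by the tool step_arm, never from a script. Its argument "commands" is a list of rows, each an object with "translation": the shift along the tool's x, y, z in mm, a list of three; "roll": the turn about the tool's z in rad. In form: [{"translation": [x, y, z], "roll": roll}, ...]. A call has 1 to 20 rows; each row shifts and turns the commanded pose from where the row before left it, along the tool's axes as they then stand; what a row does not reach is not made up. A row lasts 1/12 s, in which the tool goes at most 41.7 mm and 7.16 degrees, less where a joint would pass 70% of its speed; a pose out of reach is approached as far as the arm can. A call is refused whole if a number of a shift passes 41.7 or a number of a turn 0.125, either way. A call with a gripper value outside its range is refused whole. "fingers" is the opening, from 0 (shut) to 1 (fully open), set as the call begins (left out, the last holds). The fingers move at their own pace and stop on an object; "grip_force" is the grip in N (left out, the last holds). Time passes only in rows, so rows that do not move let the fingers close. It gives the time, the measured TCP pose, the force, the opening and the grip force at its end, in the units of the state.
- observe(): the state, without advancing time (a new reading comes with each control period).
- read_camera(name): name is "side" or "top" or "wrist"; returns the picture (384x512x3 uint8, red, green, blue); there is no depth.
- get_calibration(name): a dict with "camera_matrix" (3x3 intrinsics, pixels), "dist_coeffs" ([k1, k2, p1, p2, k3] as OpenCV has them; the pictures are not rectified), "world_from_camera" (4x4, takes a point from camera to world coordinates). Camera axes: x right, y up, looking along -z (the intrinsics and any distortion apply to the point x, -y, -z); pixel columns grow to the right and rows downward; lengths in m; the calibration is good to about 2 mm. A picture is of the moment at which its call begins: read the wrist's pose just before it. get_calibration takes no time and is no camera call; for the wrist camera it gives the pose at the moment of the call.
- hand_in(): hands the job in; it is judged then, once.
Trained networks look in the newest picture that a camera, given by its name, has taken for a name from the list of things; names that differ only in an ending like _2 or _b are one class to them, and where a whole thing is asked for, a point or a joint stands for the part that bears it (a point fixed in the world has none). Each returns a list of dicts, best first, with "confidence" (0 to 1); they miss things now and then, are a little off and sometimes report something else, mostly with a low value. They report only what shows in the picture. A call takes as long as a camera call.
- search_frame(camera, name): "at" ([x, y, z] in m, in world coordinates, good to about 4 mm: the middle of the surface that is visible of it).
The state is a dict: "time": time; "qpos": joint angles; "qvel": joint speeds; "joint_efforts": joint torques, N m; "tool_pos": TCP position; "tool_rot": TCP orientation; "contact_force": force on the tool from outside, world axes, zero at the start; "torque": the same for the moment, N m; "opening": finger opening in m; "grip_force": force on a finger pad.
Only numpy, scipy, OpenCV 4.12 (cv2) and the standard library are available. Lean on these libraries where they do the work, as an engineer would, in place of code of your own. Each camera call takes 0.05 s, during which the arm holds its last target. There are 200 camera calls.

TASK

Open the gate of the pottery ware carrier so that a potter can slide the ware board out: squeeze the yellow catch fully shut against its post, then the blue one, in that order. Then take the red handle, swing the self-closing gate out past its detent to a right angle, and keep hold of the handle: finish holding the gate wide open and still. Leave the mug, glaze jar and bowl where they are.

Things in the scene. Friction and masses are not known exactly. Their poses are not given: they have to be found in the camera images.
- carrier: fixed plywood ware carrier: open-topped box with cups inside. Origin on the bench below the middle of the closed gate; x along the closed gate to its hinge, y into the box, z up; the gate opens to -y. Walls within x -117..117, y 0..270 mm, 104 mm high. A lintel (y 8..60 mm, top z = 104 mm) over the gate's opening bears both catches. On the -y side lie an 8 mm high foot strip and the detent ball.
- gate (a joint): gate angle, rad: 0 closed, positive opens (anticlockwise from above), stop 1.75. Wooden panel 190 x 12 mm, top z = 112 mm, 0.45 kg. A spring always pulls it shut (0.15 N m closed, 0.55 at 1.57). The hooks stop it within 0.15 until both are lifted. It rides over a sprung detent ball from 0.75 to 1.05: 6 to 9 N at the handle near 0.8. Let go beyond, it falls back onto the ball, to about 0.9.
- gate_hinge (a point): point on the gate's upright hinge axis, at the height of the gate's top edge (z = 112 mm); x = 95 mm, y = 0 in the carrier's frame. The open gate sweeps 205 mm about it
- handle: red upright round grip on top of the gate: diameter 18 mm, z = 112 to 168 mm, 180 mm from the hinge axis. Origin at the middle of its lower end; x along the gate towards the hinge, z up; turns with the gate. The nearer catch is 60 mm away along the closed gate, so close the fingers across the gate (along y). Grip it with the TCP near z = 145 mm.
- yellow_catch: base of the yellow squeeze catch (first to squeeze), fixed on the lintel; yellow and blue swap places between cases, 80 mm apart. Origin at the middle of its underside, z = 104 mm; axes as the carrier's. Squeeze from above with the fingers closing along y, centred at y = +7 mm, tips 35 mm above the origin (not under 32: the hook rises there). Width over both: 50 mm, 26 mm when home.
- yellow_lever (a joint): angle of the yellow tab's lever, rad: 0 to 0.1 at the start (locked), hook off the gate above 0.3, home at its stop at 0.45. Pivot at y = -10 mm, z = 0 of the catch; tab 24 mm wide, 8 thick, top 66 mm from the pivot; at 0 it leans 0.22 rad away from the post (outer top edge y = -28 mm), at home 0.23 towards it. Friction 0.12 N m (about 3 N at the tab): it stays where left.
- yellow_post: fixed yellow post of the catch, on the box side of its tab: 24 mm wide (x), y = +12..+20 mm, 68 mm high; same origin and axes as yellow_catch. The squeeze counts when one finger presses on this post while the other holds the tab home.
- blue_catch: base of the blue squeeze catch (squeeze this one second); built just like the yellow one, but with blue post and tab
- blue_lever (a joint): angle of the blue lever, as for the yellow one
- blue_post: the fixed blue post of the blue catch; same origin and axes as blue_catch
- mug: green mug, 76 mm across without its handle, 90 mm high, on the bench to the robot's right, beyond the jar; a bystander. Origin: centre of its underside
- glaze_jar: white glaze jar with black cap, 68 mm across, 85 mm high, on the bench to the robot's right; a bystander. Origin: centre of its underside
- bowl: terracotta bowl, 100 mm across, 50 mm high, on the bench to the robot's left; a bystander. Origin: centre of its underside

How it is judged:
By the outcome, as a careful person would: the job done as asked, in the order asked, and still so for the second after the job is handed in, while the arm keeps its last pose, push and grip.
It also fails if it takes over 64 s, if anything falls off the work surface, if the arm or the gripper's body presses on something with over 40 N, if the wrist force passes 120 N, or if a joint passes its speed limit or range.

## Working session

There is one attempt and no reset: what is moved stays moved. The work goes in short steps, Python scripts to look and compute and a tool call to move; the robot and the scene stay as the last step left them, time stands still between calls to the robot, and variables do not carry over. Pictures are saved under pics/ and viewed, at most 10 in all, crops included, and the job is handed in when it is done.

Besides the shell and the picture viewer there is one more tool, called after "Call:" as name([rows], argument=value, ...), one row to a line, values as JSON. step_arm: Moves the arm, as the interface text tells. Its arguments: {"type":"object","properties":{"commands":{"type":"array"},"fingers":{"type":"number"},"grip_force":{"type":"number"}},"required":["commands"]}

```bash
mkdir -p pics
python3 - <<'E'
from cell import *
import cv2,numpy as np
s=observe();print(s['time'],s['tool_pos'],s['tool_rot'],s['contact_force'],s['opening'])
ims=[]
for c in ['top','side']:
    im=read_camera(c);ims.append(im)
    for n in ['yellow_catch','blue_catch','yellow_post','blue_post','handle','gate','yellow_lever','blue_lever','carrier']:
        r=search_frame(c,n)
        print(c,n,[(np.round(q['at'],3).tolist(),round(q['confidence'],2)) for q in r[:2]])
cv2.imwrite('pics/a.png',cv2.resize(np.hstack(ims)[:,:,::-1],(800,300)))
cv2.imwrite('pics/top.png',cv2.resize(ims[0][:,:,::-1],(800,600)))
E
```

```text
0.0 [0.20654509 0.48224676 0.2448265 ] [-3.14003407e+00 -1.99165899e-04  2.73678735e+00] [ 0.77971222 -0.65122886 -0.19554032] 0.09167052810561163
top yellow_catch [([0.493, 0.039, 0.126], 0.52)]
top blue_catch [([0.565, 0.02, 0.125], 0.7)]
top yellow_post [([0.566, 0.024, 0.122], 0.54)]
top blue_post []
top handle []
top gate [([0.478, 0.014, 0.11], 0.81), ([0.612, -0.377, 0.05], 0.36)]
top yellow_lever [([0.487, 0.019, 0.127], 0.44)]
top blue_lever [([0.566, 0.003, 0.123], 0.47)]
top carrier [([0.544, 0.142, 0.036], 0.96)]
side yellow_catch [([0.493, 0.027, 0.133], 0.55), ([0.485, 0.023, 0.13], 0.47)]
side blue_catch [([0.567, 0.011, 0.138], 0.79)]
side yellow_post [([0.492, 0.01, 0.074], 0.27)]
side blue_post [([0.573, 0.039, 0.156], 0.7)]
side handle []
side gate [([0.493, 0.008, 0.075], 0.77)]
side yellow_lever [([0.486, 0.023, 0.129], 0.56)]
side blue_lever [([0.57, 0.01, 0.128], 0.76)]
side carrier [([0.528, 0.045, 0.071], 0.71)]
```

View pics/top.png

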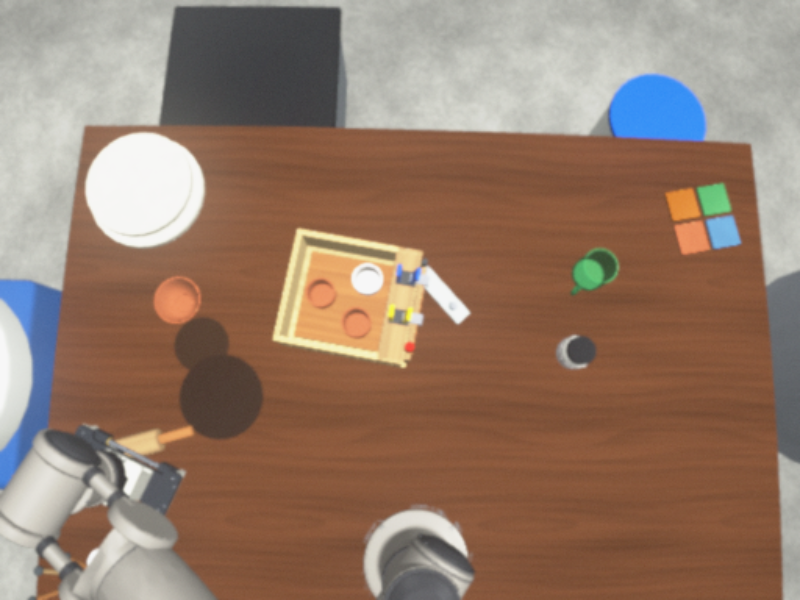

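View pics/a.png

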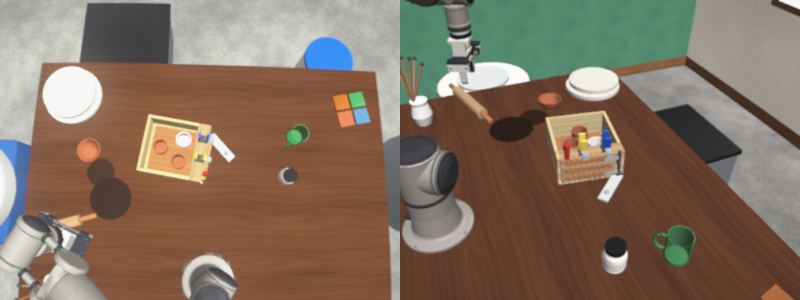

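Call:
step_arm([
  {"translation":[-25.6,-21.7,-3.4],"roll":0},
  {"translation":[-25.6,-21.7,-3.4],"roll":0},
  {"translation":[-25.6,-21.7,-3.4],"roll":0},
  {"translation":[-25.6,-21.7,-3.4],"roll":0},
  {"translation":[-25.6,-21.7,-3.4],"roll":0},
  {"translation":[-25.6,-21.7,-3.4],"roll":0},
  {"translation":[-25.6,-21.7,-3.4],"roll":0},
  {"translation":[-25.6,-21.7,-3.4],"roll":0},
  {"translation":[-25.6,-21.7,-3.4],"roll":0},
  {"translation":[-25.6,-21.7,-3.4],"roll":0},
  {"translation":[-25.6,-21.7,-3.4],"roll":0},
  {"translation":[-25.6,-21.7,-3.4],"roll":0},
  {"translation":[-25.6,-21.7,-3.4],"roll":0},
  {"translation":[-25.6,-21.7,-3.4],"roll":0},
  {"translation":[-25.6,-21.7,-3.4],"roll":0},
  {"translation":[-25.6,-21.7,-3.4],"roll":0},
], fingers=1)

```text
time: 2.33
tool_pos: [0.4469, 0.0004, 0.3003]
tool_rot: [3.141, 0.001, 2.737]
contact_force: [1.2, 0.1, 1.0]
opening: 0.092
grip_force: 0.0
```

Call:
step_arm([
  {"translation":[0,0,0],"roll":0.122},
  {"translation":[0,0,0],"roll":0.122},
  {"translation":[0,0,0],"roll":0.122},
  {"translation":[0,0,0],"roll":0.122},
  {"translation":[0,0,0],"roll":0.122},
  {"translation":[0,0,0],"roll":0.122},
  {"translation":[0,0,0],"roll":0.122},
  {"translation":[0,0,0],"roll":0.122},
  {"translation":[0,0,0],"roll":0.122},
  {"translation":[0,0,0],"roll":0.122},
  {"translation":[0,0,0],"roll":0.122},
  {"translation":[0,0,0],"roll":0.122},
])

```text
time: 3.33
tool_pos: [0.4465, 0.0021, 0.3]
tool_rot: [3.141, -0.0, 1.267]
contact_force: [-0.0, 1.0, 0.7]
opening: 0.0912
grip_force: 0.0
```

Call:
step_arm([
  {"translation":[0,0,0],"roll":0.122},
  {"translation":[0,0,0],"roll":0.122},
  {"translation":[0,0,0],"roll":0.122},
  {"translation":[0,0,0],"roll":0.122},
  {"translation":[0,0,0],"roll":0.122},
  {"translation":[0,0,0],"roll":0.122},
  {"translation":[0,0,0],"roll":0.122},
  {"translation":[0,0,0],"roll":0.122},
  {"translation":[0,0,0],"roll":0.122},
  {"translation":[0,0,0],"roll":0.122},
  {"translation":[0,0,0],"roll":0.122},
  {"translation":[0,0,0],"roll":0.122},
  {"translation":[0,0,0],"roll":0},
])

```text
time: 4.42
tool_pos: [0.4465, 0.0021, 0.3]
tool_rot: [-3.142, -0.0, -0.196]
contact_force: [-0.2, -0.2, -0.3]
opening: 0.0919
grip_force: 0.0
```

Run:
```python
from cell import *
import cv2,numpy as np
s=observe();print(s['time'],s['tool_pos'],s['tool_rot'],s['qpos'])
T=get_calibration('wrist');print(np.round(T['world_from_camera'],3),T['camera_matrix'],T['dist_coeffs'])
im=read_camera('wrist')
np.save('w.npy',im);import pickle;pickle.dump(T,open('w.pkl','wb'))
for n in ['yellow_catch','blue_catch','yellow_post','blue_post','handle','gate','yellow_lever','blue_lever']:
        r=search_frame('wrist',n)
        print(n,[(np.round(q['at'],3).tolist(),round(q['confidence'],2)) for q in r[:2]])
cv2.imwrite('pics/w1.png',cv2.resize(im[:,:,::-1],(800,600)))
```

```text
4.4167 [0.44648835 0.00211595 0.29997265] [-3.14154421e+00 -1.64632295e-04 -1.95597812e-01] [-1.67248061e-01  1.54727412e-01  1.62382747e+00  4.47189215e-05
  1.36287183e+00  1.59913685e+00]
[[-0.195  0.947  0.255  0.514]
 [-0.981 -0.188 -0.051 -0.011]
 [ 0.    -0.26   0.966  0.439]
 [ 0.     0.     0.     1.   ]] [[289.74056778   0.         251.80697448]
 [  0.         289.74056778 189.79349488]
 [  0.           0.           1.        ]] [-0.02799467  0.          0.          0.          0.        ]
yellow_catch [([0.494, 0.039, 0.122], 0.94)]
blue_catch [([0.573, 0.026, 0.125], 0.7)]
yellow_post [([0.496, 0.057, 0.164], 0.69), ([0.507, 0.01, 0.113], 0.66)]
blue_post [([0.576, 0.041, 0.164], 0.57)]
handle [([0.436, 0.024, 0.167], 0.62)]
gate [([0.507, 0.013, 0.111], 0.9)]
yellow_lever [([0.491, 0.02, 0.124], 0.71)]
blue_lever [([0.572, 0.005, 0.125], 0.87), ([0.496, 0.057, 0.162], 0.37)]
```

View pics/w1.png

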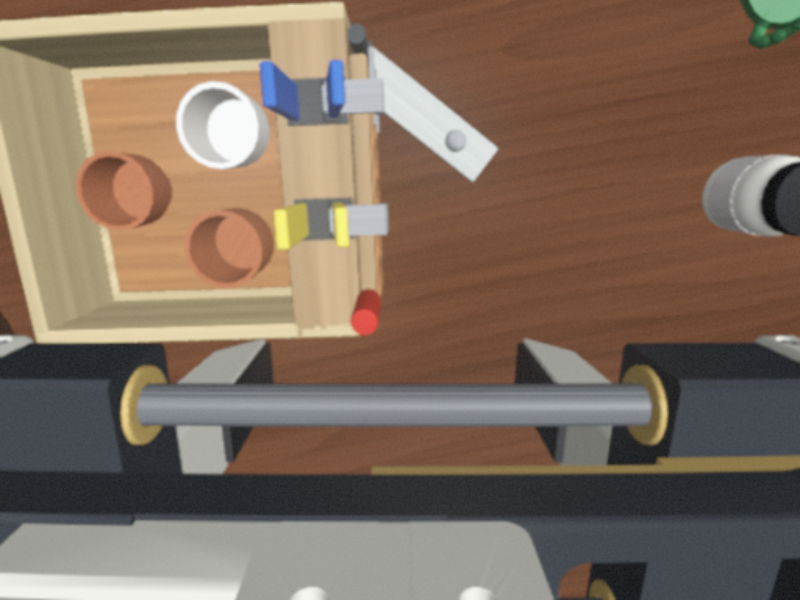

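Run:
```python
import cv2,numpy as np
im=np.load('w.npy')[0:222,145:265,::-1]
a=cv2.resize(im[:111],None,fx=5,fy=5,interpolation=cv2.INTER_CUBIC)
cv2.imwrite('pics/c1.png',np.rot90(cv2.resize(im,None,fx=3.6,fy=3.6,interpolation=cv2.INTER_CUBIC),1))
```

```text
(no output)
```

View pics/c1.png

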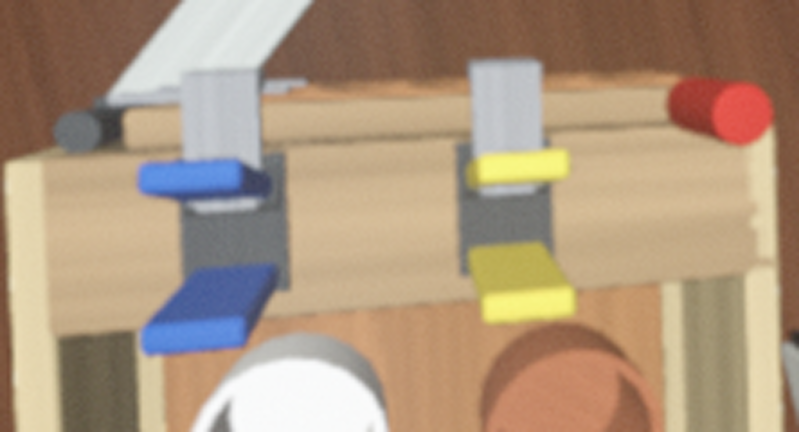

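```bash
cat > fit.py <<'E'
import cv2,numpy as np,pickle
from scipy.optimize import least_squares
def ray(T,u,v,z):
    K=np.array(T['camera_matrix']);W=np.array(T['world_from_camera'])
    x,y=cv2.undistortPoints(np.array([[[u,v]]],float),K,np.array(T['dist_coeffs']))[0,0]
    d=W[:3,:3]@[x,-y,-1];return W[:3,3]+d*(z-W[2,3])/d[2]
E
python3 - <<'E'
from fit import *
T=pickle.load(open('w.pkl','rb'))
P=[('handle',742,113,.168,(-.085,0)),('ypost',530,306,.172,(-.02,.024+0)),('bpost',193,337,.172,(.06,.0)),('ytab',519,166,.169,0),('btab',190,180,.169,0),('hinge',77,130,.115,0),('yplate c',458,146,.106,0),('bplate c',286,288,.106,0),('ypl r',552,145,.106,0),('lint l',47,335,.104,0),('lint near hinge',45,160,.104,0),('wall corner',8,162,.104,0),('lint front right',772,125,.104,0)]
for n,X,Y,z,_ in P:
    print(n,np.round(ray(T,265-.5-Y/3.6,X/3.6-.5,z),4))
E
```

```text
handle [0.4304 0.024  0.168 ]
ypost [0.4968 0.0598 0.172 ]
bpost [0.5755 0.0468 0.172 ]
ytab [0.4923 0.0245 0.169 ]
btab [0.5693 0.0104 0.169 ]
hinge [ 0.6063 -0.0056  0.115 ]
yplate c [0.5044 0.0225 0.106 ]
bplate c [0.5625 0.0534 0.106 ]
ypl r [0.4756 0.0286 0.106 ]
lint l [0.629  0.0509 0.104 ]
lint near hinge [0.6194 0.0013 0.104 ]
wall corner [ 6.289e-01 -3.000e-04  1.040e-01]
lint front right [0.4009 0.0386 0.104 ]
```

Call:
step_arm([
  {"translation":[0,0,0],"roll":-0.03},
  {"translation":[20,-28,0],"roll":0},
  {"translation":[20,-28,0],"roll":0},
  {"translation":[0,0,30],"roll":0},
  {"translation":[0,0,30],"roll":0},
  {"translation":[0,0,30],"roll":0},
  {"translation":[0,0,20],"roll":0},
  {"translation":[0,0,16],"roll":0},
  {"translation":[0,0,16],"roll":0},
  {"translation":[0,0,0],"roll":0},
  {"translation":[0,0,0],"roll":0},
])

```text
time: 5.78
tool_pos: [0.4947, 0.051, 0.1576]
tool_rot: [3.142, 0.002, -0.161]
contact_force: [0.6, -0.5, 0.1]
opening: 0.0916
grip_force: 0.0
```

Run:
```python
from cell import *
import cv2,numpy as np
s=observe();print(s['tool_pos'],s['tool_rot'],s['contact_force'])
im=read_camera('wrist')
cv2.imwrite('pics/w2.png',cv2.resize(im[:,:,::-1],(800,600)))
```

```text
[0.49472207 0.05100167 0.15761227] [ 3.14150507e+00  1.60068441e-03 -1.60890427e-01] [ 0.62917373 -0.49721299  0.09497775]
```

View pics/w2.png

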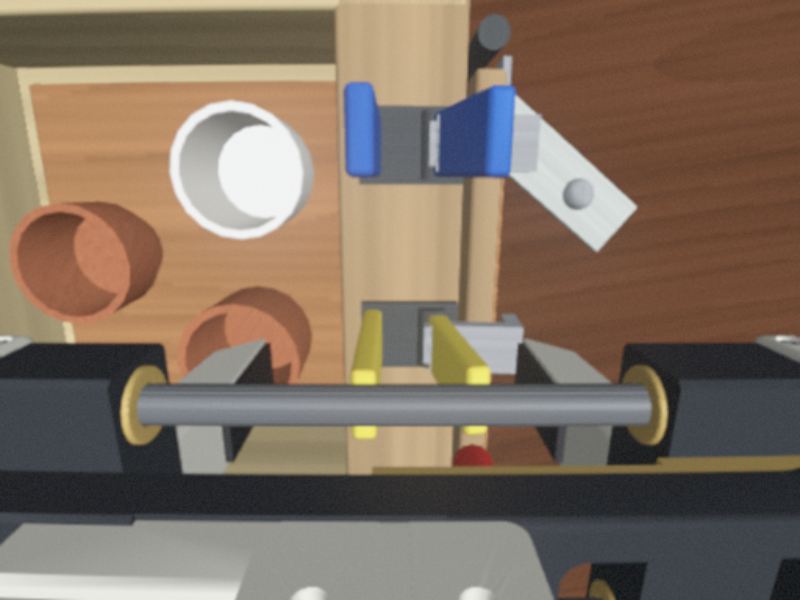

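Call:
step_arm([
  {"translation":[0,0,0],"roll":0},
  {"translation":[0,0,0],"roll":0},
  {"translation":[0,0,0],"roll":0},
  {"translation":[0,0,0],"roll":0},
  {"translation":[0,0,0],"roll":0},
  {"translation":[0,0,0],"roll":0},
  {"translation":[0,0,0],"roll":0},
  {"translation":[0,0,0],"roll":0},
  {"translation":[0,0,0],"roll":0},
  {"translation":[0,0,0],"roll":0},
  {"translation":[0,0,0],"roll":0},
  {"translation":[0,0,0],"roll":0},
  {"translation":[0,0,0],"roll":0},
  {"translation":[0,0,0],"roll":0},
], fingers=0, grip_force=25)

```text
time: 7.0
tool_pos: [0.4953, 0.052, 0.1581]
tool_rot: [-3.14, -0.001, -0.161]
contact_force: [1.8, 5.5, 3.2]
opening: 0.0244
grip_force: 24.4
```

Call:
step_arm([
  {"translation":[0,0,0],"roll":0},
  {"translation":[0,0,0],"roll":0},
  {"translation":[0,0,0],"roll":0},
  {"translation":[0,0,0],"roll":0},
  {"translation":[0,0,0],"roll":0},
  {"translation":[0,0,0],"roll":0},
])

```text
time: 7.5
tool_pos: [0.4953, 0.052, 0.1581]
tool_rot: [-3.14, -0.001, -0.161]
contact_force: [1.2, 5.4, 3.3]
opening: 0.0246
grip_force: 24.4
```

Call:
step_arm([
  {"translation":[0,0,0],"roll":0},
  {"translation":[0,0,0],"roll":0},
  {"translation":[0,0,0],"roll":0},
  {"translation":[0,0,0],"roll":0},
  {"translation":[0,0,0],"roll":0},
  {"translation":[0,0,0],"roll":0},
  {"translation":[0,0,0],"roll":0},
  {"translation":[0,0,0],"roll":0},
  {"translation":[0,0,-20],"roll":0},
  {"translation":[0,0,-20],"roll":0},
  {"translation":[0,0,-20],"roll":0},
  {"translation":[0,0,0],"roll":0},
], fingers=1)

```text
time: 8.5
tool_pos: [0.4969, 0.0509, 0.2216]
tool_rot: [-3.141, -0.007, -0.161]
contact_force: [1.0, 0.9, 0.4]
opening: 0.091
grip_force: 0.0
```

Run:
```python
from cell import *
import cv2,numpy as np
s=observe();print(s['tool_pos'],s['tool_rot'],s['contact_force'],s['opening'])
im=read_camera('wrist');im2=read_camera('side')
cv2.imwrite('pics/w3.png',np.hstack([cv2.resize(im[:,:,::-1],(400,300)),cv2.resize(im2[130:250,160:320,::-1],(400,300),interpolation=cv2.INTER_CUBIC)]))
```

```text
[0.4968506  0.05094561 0.22156931] [-3.14077206 -0.00682211 -0.16110347] [0.96133845 0.8962056  0.37203362] 0.09103561946286805
```

View pics/w3.png

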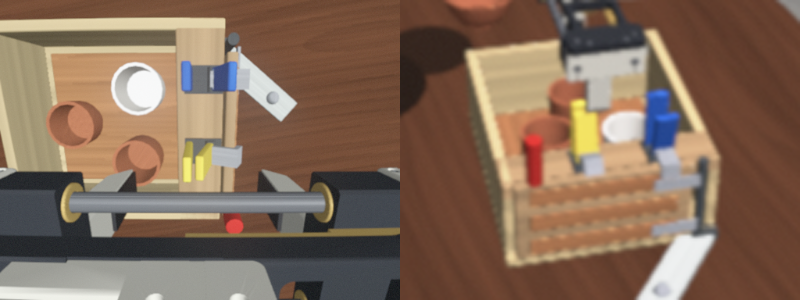

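Call:
step_arm([
  {"translation":[27,0,0],"roll":0},
  {"translation":[27,0,0],"roll":0},
  {"translation":[26,-1,0],"roll":0},
  {"translation":[0,0,0],"roll":0},
  {"translation":[0,0,20],"roll":0},
  {"translation":[0,0,20],"roll":0},
  {"translation":[0,0,20],"roll":0},
  {"translation":[0,0,0],"roll":0},
  {"translation":[0,0,0],"roll":0},
  {"translation":[0,0,0],"roll":0},
])

```text
time: 9.43
tool_pos: [0.5742, 0.0392, 0.1585]
tool_rot: [-3.141, -0.0, -0.161]
contact_force: [0.4, -0.4, -0.3]
opening: 0.0916
grip_force: 0.0
```

Call:
step_arm([
  {"translation":[0,0,0],"roll":0},
  {"translation":[0,0,0],"roll":0},
  {"translation":[0,0,0],"roll":0},
  {"translation":[0,0,0],"roll":0},
  {"translation":[0,0,0],"roll":0},
  {"translation":[0,0,0],"roll":0},
  {"translation":[0,0,0],"roll":0},
  {"translation":[0,0,0],"roll":0},
  {"translation":[0,0,0],"roll":0},
  {"translation":[0,0,0],"roll":0},
  {"translation":[0,0,0],"roll":0},
  {"translation":[0,0,0],"roll":0},
  {"translation":[0,0,0],"roll":0},
  {"translation":[0,0,0],"roll":0},
  {"translation":[0,0,0],"roll":0},
  {"translation":[0,0,0],"roll":0},
  {"translation":[0,0,0],"roll":0},
  {"translation":[0,0,0],"roll":0},
  {"translation":[0,0,0],"roll":0},
  {"translation":[0,0,0],"roll":0},
], fingers=0)

```text
time: 11.1
tool_pos: [0.5742, 0.039, 0.158]
tool_rot: [-3.142, -0.0, -0.161]
contact_force: [1.0, -3.6, 2.6]
opening: 0.0246
grip_force: 24.6
```

Call:
step_arm([
  {"translation":[0,0,0],"roll":0},
  {"translation":[0,0,0],"roll":0},
  {"translation":[0,0,0],"roll":0},
  {"translation":[0,0,0],"roll":0},
  {"translation":[0,0,0],"roll":0},
  {"translation":[0,0,0],"roll":0},
  {"translation":[0,0,0],"roll":0},
  {"translation":[0,0,0],"roll":0},
  {"translation":[0,0,-20],"roll":0},
  {"translation":[0,0,-20],"roll":0},
  {"translation":[0,0,-20],"roll":0},
  {"translation":[0,0,0],"roll":0},
], fingers=1)

```text
time: 12.1
tool_pos: [0.576, 0.0391, 0.2221]
tool_rot: [-3.141, -0.007, -0.161]
contact_force: [0.6, -0.4, 1.0]
opening: 0.0913
grip_force: 0.0
```

Run:
```python
from cell import *
import cv2,numpy as np
s=observe();print(s['tool_pos'],s['tool_rot'],s['contact_force'],s['opening'])
im=read_camera('wrist');im2=read_camera('side')
cv2.imwrite('pics/w4.png',np.hstack([cv2.resize(im[:,:,::-1],(400,300)),cv2.resize(im2[130:250,160:320,::-1],(400,300),interpolation=cv2.INTER_CUBIC)]))
```

```text
[0.57597703 0.03910979 0.22209743] [-3.14066705 -0.00732192 -0.16116597] [ 0.57218929 -0.40689944  1.02068296] 0.09131637207991009
```

View pics/w4.png

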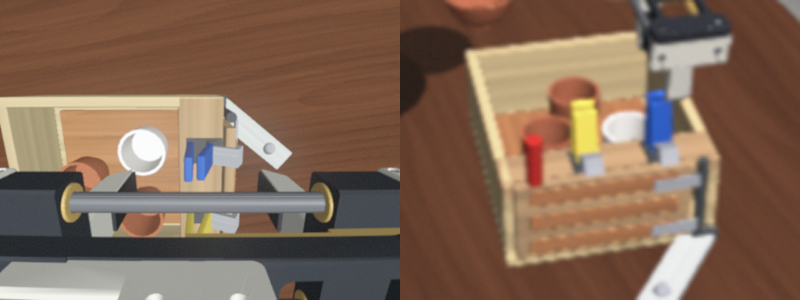

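Call:
step_arm([
  {"translation":[-28,7.6,0],"roll":0},
  {"translation":[-28,7.6,0],"roll":0},
  {"translation":[-28,7.6,0],"roll":0},
  {"translation":[-28,7.6,0],"roll":0},
  {"translation":[-28,7.6,0],"roll":0},
  {"translation":[0,0,0],"roll":0},
  {"translation":[0,0,18],"roll":0},
  {"translation":[0,0,18],"roll":0},
  {"translation":[0,0,19],"roll":0},
  {"translation":[0,0,18],"roll":0},
  {"translation":[0,0,0],"roll":0},
  {"translation":[0,0,0],"roll":0},
])

```text
time: 13.2
tool_pos: [0.4292, 0.0242, 0.1439]
tool_rot: [-3.142, 0.003, -0.161]
contact_force: [0.4, -0.4, 0.5]
opening: 0.0916
grip_force: 0.0
```

Call:
step_arm([
  {"translation":[0,0,0],"roll":0},
  {"translation":[0,0,0],"roll":0},
  {"translation":[0,0,0],"roll":0},
  {"translation":[0,0,0],"roll":0},
  {"translation":[0,0,0],"roll":0},
  {"translation":[0,0,0],"roll":0},
  {"translation":[0,0,0],"roll":0},
  {"translation":[0,0,0],"roll":0},
  {"translation":[0,0,0],"roll":0},
  {"translation":[0,0,0],"roll":0},
  {"translation":[0,0,0],"roll":0},
  {"translation":[0,0,0],"roll":0},
  {"translation":[0,0,0],"roll":0},
  {"translation":[0,0,0],"roll":0},
], fingers=0, grip_force=40)

```text
time: 14.37
tool_pos: [0.4298, 0.0242, 0.1449]
tool_rot: [-3.141, 0.0, -0.161]
contact_force: [0.3, 0.9, -0.3]
opening: 0.017
grip_force: 40.0
```

Call:
step_arm([
  {"translation":[0.2,9,0],"roll":-0.05},
  {"translation":[0.2,9,0],"roll":-0.05},
  {"translation":[0.2,9,0],"roll":-0.05},
  {"translation":[0.2,9,0],"roll":-0.05},
  {"translation":[0.2,9,0],"roll":-0.05},
  {"translation":[0.2,9,0],"roll":-0.05},
  {"translation":[0.2,9,0],"roll":-0.05},
  {"translation":[0.2,9,0],"roll":-0.05},
  {"translation":[0.2,9,0],"roll":-0.05},
  {"translation":[0.2,9,0],"roll":-0.05},
])

```text
time: 15.2
tool_pos: [0.4377, -0.0649, 0.1449]
tool_rot: [-3.141, -0.001, 0.341]
contact_force: [2.2, 3.0, -0.4]
opening: 0.0171
grip_force: 40.0
```

Call:
step_arm([
  {"translation":[0.2,9,0],"roll":-0.05},
  {"translation":[0.2,9,0],"roll":-0.05},
  {"translation":[0.2,9,0],"roll":-0.05},
  {"translation":[0.2,9,0],"roll":-0.05},
  {"translation":[0.2,9,0],"roll":-0.05},
  {"translation":[0.2,9,0],"roll":-0.05},
  {"translation":[0.2,9,0],"roll":-0.05},
  {"translation":[0.2,9,0],"roll":-0.05},
  {"translation":[0.2,9,0],"roll":-0.05},
  {"translation":[0.2,9,0],"roll":-0.05},
  {"translation":[0.2,9,0],"roll":-0.05},
])

```text
time: 16.12
tool_pos: [0.4936, -0.1446, 0.1449]
tool_rot: [-3.141, -0.0, 0.891]
contact_force: [0.1, 3.7, 2.2]
opening: 0.0175
grip_force: 40.0
```

Call:
step_arm([
  {"translation":[0.2,9,0],"roll":-0.05},
  {"translation":[0.2,9,0],"roll":-0.05},
  {"translation":[0.2,9,0],"roll":-0.05},
  {"translation":[0.2,9,0],"roll":-0.05},
  {"translation":[0.2,9,0],"roll":-0.05},
  {"translation":[0.2,9,0],"roll":-0.05},
  {"translation":[0.2,9,0],"roll":-0.05},
  {"translation":[0.2,9,0],"roll":-0.05},
  {"translation":[0.2,9,0],"roll":-0.05},
  {"translation":[0.2,9,0],"roll":-0.05},
  {"translation":[0,5,0],"roll":-0.03},
  {"translation":[0,0,0],"roll":0},
  {"translation":[0,0,0],"roll":0},
  {"translation":[0,0,0],"roll":0},
  {"translation":[0,0,0],"roll":0},
  {"translation":[0,0,0],"roll":0},
])

```text
time: 17.45
tool_pos: [0.5789, -0.1832, 0.1449]
tool_rot: [-3.141, -0.0, 1.418]
contact_force: [-1.8, 0.4, 1.6]
opening: 0.0174
grip_force: 40.0
```

Run:
```python
from cell import *
import cv2,numpy as np
s=observe();print(s['tool_pos'],s['tool_rot'],s['contact_force'],s['opening'],s['grip_force'],s['qpos'],s['qvel'])
h=np.array([.607,-.0055]);d=h-np.array(s['tool_pos'][:2]);print(np.hypot(*d),np.arctan2(d[1],d[0])+.166)
im=read_camera('top');im2=read_camera('side')
cv2.imwrite('pics/e.png',np.hstack([cv2.resize(im[120:270,150:350,::-1],(400,300)),cv2.resize(im2[110:260,160:360,::-1],(400,300),interpolation=cv2.INTER_CUBIC)]))
```

```text
[ 0.5788604 -0.1831967  0.1448902] [-3.14111266e+00 -7.93974048e-05  1.41814988e+00] [-1.82797845  0.39273297  1.60253635] 0.017385426704481545 40.000560879707336 [-4.32643716e-01  5.80708468e-01  1.42451116e+00 -6.20990487e-05
  1.13685627e+00 -2.79971169e-01] [ 0.00023276  0.0007285  -0.00390459  0.0001573   0.00144212 -0.00291543]
0.17991096203809842 1.5797429900960862
```

View pics/e.png

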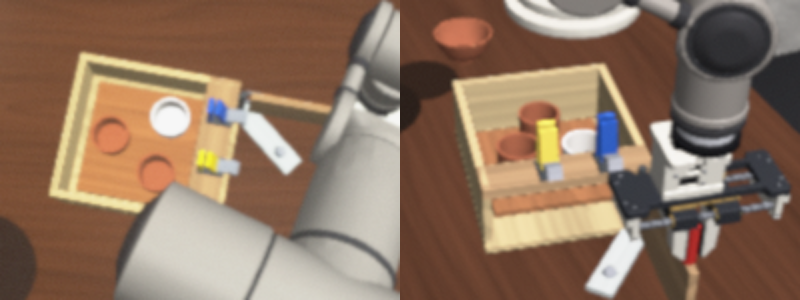

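The pictures show the gate out at a right angle (about 1.58 rad), beyond the foot strip and ball. The red handle is between the fingers, and both tabs are home against their posts.

```bash
python3 -c "
from cell import *
print(hand_in())"
```

```text
the job is handed in; nothing more can be done
None
```

I squeezed the yellow catch home, then the blue. The gate is open at about 1.58 rad (a right angle), held still by the red handle, and the job is handed in at about 17.5 s; the mug, jar and bowl were not approached.

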